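Pull the outer screening can off its stuck inner can

ROBOT

A 7-joint arm with a two-finger parallel gripper is mounted at the origin on a cart in front of the work surface, level with it; the furniture and walls round the work are solid. World frame = base frame: x ahead of the robot, y to its left, z up, the work surface at z = 0. Lengths are in m, angles in rad, forces in N, time in s.
With the tool pointing down it reaches from about 0.4 to 0.85 m from the base axis. Payload 10.4 kg.
Tool frame: the origin (TCP) lies on the centre line of the jaws, within the pads' length; the fingertips stand 17 mm ahead of it and the grasp point (between the pads) lies 2 mm behind it; z points along the fingers, y is the line along which they close (so a half turn about z gives the same grasp; the last joint's range is limited). The gripper opens to 85 mm and grips with 20 to 120 N. Pads are 22 mm wide; open, the fingers measure 114 mm over their backs; the gripper's body (76 mm by 85 mm) begins 54 mm behind the grasp point. The pads swing forward as they close: fully open they stand 13 mm farther back than shut.
Start: joints at [1.312, 0.332, -0.065, 1.46, 0.022, 1.35, -0.088], TCP at [0.146, -0.608, 0.248] pointing down, gripper open.
Joint ranges: [-2.6, 2.6], [-0.5, 2.12], [-1.47, 1.34], [0.16, 2.42], [-1.27, 4.41], [0.06, 2.06], [-2.6, 2.6]. Speed limits (rad/s): [2.22, 2.22, 2.79, 2.79, 3.14, 3.14, 3.14].

INTERFACE

Orientations are given as a unit quaternion [x, y, z, w].
In Python, from workcell import get_obs, optics, job gives the robot as it stands. The module is installed in compiled form; this text tells all that it offers.
- The arm moves only by the tool send_rows, never from a script. Its argument "plan" is a list that holds one entry, the list of rows, each a list of 7 numbers: the turn, a rotation vector about the tool's x, y, z in units of 1.5 rad (1.0 is 1.5 rad), then the shift along the tool's x, y, z in units of 20 cm (1.0 is 20 cm), then the opening, from 0 (shut) to 1 (fully open). A call has 1 to 20 rows; each row shifts and turns the commanded pose from where the row before left it, along the tool's axes as they then stand; what a row does not reach is not made up. A row lasts 1/12 s, in which the tool goes at most 41.7 mm and 7.16 degrees, less where a joint would pass 70% of its speed; a pose out of reach is approached as far as the arm can. A call with a number of a shift or a turn outside -1 to 1 is refused whole. A call with a gripper value outside its range is refused whole. The fingers move at their own pace and stop on an object; "squeeze" is the grip in N (left out, the last holds). Time passes only in rows, so rows that do not move let the fingers close. It gives the time, the measured TCP pose, the force, the opening and the grip force at its end, in the units of the state.
- get_obs(): the state, without advancing time (a new reading comes with each control period).
- optics.camera(name): name is "side" or "top"; returns the picture (420x560x3 uint8, red, green, blue); there is no depth.
- optics.get_calibration(name): a dict with "intrinsics" (3x3 intrinsics, pixels), "world_from_camera" (4x4, takes a point from camera to world coordinates). Camera axes: x right, y up, looking along -z (the intrinsics and any distortion apply to the point x, -y, -z); pixel columns grow to the right and rows downward; lengths in m; the calibration is good to about 2 mm. A picture is of the moment at which its call begins. get_calibration takes no time and is no camera call.
- job.hand_in(): hands the job in; it is judged then, once.
The state is a dict: "clock": time; "joint_pos": joint angles; "joint_velocities": joint speeds; "tau": joint torques, N m; "position": TCP position; "ee_rot": TCP orientation; "ft_force": force on the tool from outside, world axes, zero at the start; "torque": the same for the moment, N m; "grip_width": opening from 0.0 (shut) to 1.0 (fully open); "grasp_force": force on a finger pad.
Only numpy, scipy, OpenCV 4.12 (cv2) and the standard library are available. Lean on these libraries where they do the work, as an engineer would, in place of code of your own. Each camera call takes 0.05 s, during which the arm holds its last target. There are 200 camera calls.

TASK

The white outer screening can is stuck on the brass inner can beneath it. Slide the pair along the bench into the red extraction fork until the brass foot is home under the lip, then pull the white can straight up so that the fork holds the inner can back, and stand the white can, open end down, in the yellow tray. Do not pick the brass can up off the bench; it must be left standing in the fork.

Things in the scene. Friction and masses are not known exactly. Their poses are not given: they have to be found in the camera images.
- outer_can: White metal cup, upside down, blue band near its closed top: diameter 50 mm, 61 mm tall, 0.09 kg. Origin: centre of its open lower rim, z up, yaw meaningless. Starts pushed down over the inner can, rim resting on the brass foot 5 mm above the bench. Grip it across its round side, fingertips 15 mm or more above its rim. A copper-coloured can 0.2 m away is a bystander.
- inner_can: Brass can, 55 mm tall: 40 mm cylinder (hidden at first) on a round foot of diameter 80 mm, 5 mm thick; 0.1 kg. Origin: centre of the foot's underside, z up, yaw meaningless. Sprung buttons on its side hold it in the outer can with about 3 N, more than its weight: lifted in the open, it comes along. Raise the outer can 55 mm relative to it to be clear.
- fork: Red U-shaped fork fixed to the bench, 14 mm tall, no floor. Origin: on the bench at the seat centre, where the foot's centre is when home. Mouth to its own -x: slide in along +x from 0.13 m before it. Slot 88 mm wide, mouth flared to 130 mm, stop 4 mm past home. Lip underside 10 mm above the bench, reaching in to 31 mm from the axis on both sides and behind: the white can passes up between.
- tray: Yellow open tray fixed to the bench, 110 x 110 mm outside, rim 10 mm high, floor 3 mm thick. Origin at the centre of its underside, z up; sides along its x and y axes. It lies at the left or the right of the work; a spool of solder stands at the other side.

How it is judged:
By the outcome, as a careful person would: the job done as asked, in the order asked, and still so for the second after the job is handed in, with the robot touching nothing.
It also fails if it takes over 54 s, if anything falls off the work surface, if the arm or the gripper's body presses on something with over 40 N, if the wrist force passes 120 N, or if a joint passes its speed limit or range.

## Working session

There is one attempt and no reset: what is moved stays moved. The work goes in short steps, Python scripts to look and compute and a tool call to move; the robot and the scene stay as the last step left them, time stands still between calls to the robot, and variables do not carry over. Pictures are saved under pics/ and viewed, at most 10 in all, crops included, and the job is handed in when it is done.

Besides the shell and the picture viewer there is one more tool, called after "Request:" by a JSON object that holds its "name" and its "arguments". send_rows: Moves the arm, as the interface text tells. Its arguments: {"type":"object","properties":{"plan":{"type":"array"},"squeeze":{"type":"number"}},"required":["plan"]}

```bash
mkdir -p pics; python3 - <<'E'
from workcell import get_obs, optics
import cv2, numpy as np
np.set_printoptions(precision=4,suppress=True)
for n in("side","top"):
    im=optics.camera(n); cv2.imwrite(f"pics/{n}0.png",im[:,:,::-1]); np.save(f"{n}0.npy",im)
    c=optics.get_calibration(n); print(n,c)
print(get_obs())
E
```

```text
side {'intrinsics': array([[473.0123,   0.    , 270.4442],
       [  0.    , 473.0123, 203.4479],
       [  0.    ,   0.    ,   1.    ]]), 'world_from_camera': array([[-0.8439,  0.3397, -0.4153,  0.1924],
       [-0.5365, -0.5392,  0.6491,  0.5504],
       [-0.0034,  0.7706,  0.6373,  0.5908],
       [ 0.    ,  0.    ,  0.    ,  1.    ]])}
top {'intrinsics': array([[433.7683,   0.    , 275.614 ],
       [  0.    , 433.7683, 210.4694],
       [  0.    ,   0.    ,   1.    ]]), 'world_from_camera': array([[ 0.0204,  0.9832, -0.1814,  0.3782],
       [-0.9998,  0.0206, -0.0004, -0.0064],
       [ 0.0034,  0.1814,  0.9834,  0.9527],
       [ 0.    ,  0.    ,  0.    ,  1.    ]])}
{'clock': 0.1, 'joint_pos': array([ 1.3124,  0.3328, -0.0647,  1.4608,  0.0216,  1.3499, -0.0885]), 'joint_velocities': array([ 0.0003, -0.003 ,  0.0008, -0.0021, -0.0006,  0.0016,  0.0009]), 'tau': array([  0.001 , -62.6749,   0.0489, -39.2431,   0.0163,   0.007 ,
         0.0001]), 'position': array([ 0.1459, -0.6074,  0.2476]), 'ee_rot': array([ 0.9931,  0.1176, -0.0001, -0.0007]), 'ft_force': array([-0.893 ,  0.7784,  0.3231]), 'torque': array([ 0.006 , -0.0155,  0.0308]), 'grasp_force': 0.0, 'grip_width': 0.9971418578605505}
```

View pics/side0.png

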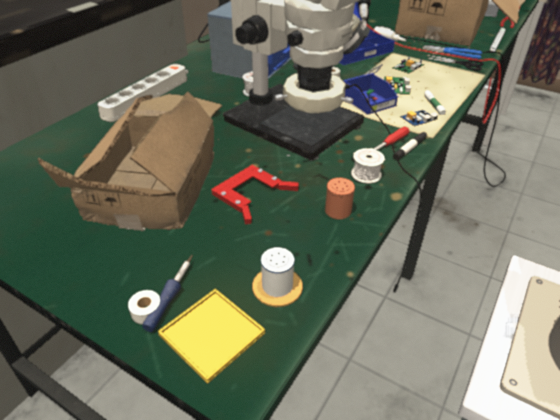

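View pics/top0.png

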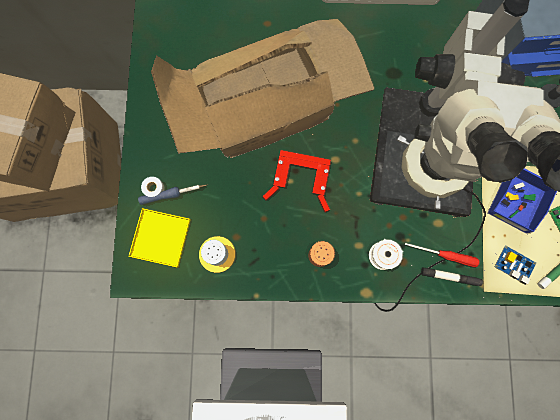

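The side view shows the white can with its top at about (278,257) on the brass foot at (278,287), the tray at (212,333), the fork at (250,190), and the copper can at (340,198). The top view shows the can at (213,250), the tray at (160,238), the fork at (300,175) with its mouth towards the robot, the copper can at (322,253) and the spool at (386,254).

```bash
cat > h.py <<'E'
import cv2, numpy as np
from workcell import optics
np.set_printoptions(precision=4,suppress=True)
CAL={n:optics.get_calibration(n) for n in("side","top")}
def ray(n,p):
    c=CAL[n];K=c["intrinsics"];T=c["world_from_camera"]
    d=np.linalg.inv(K)@[p[0],p[1],1.]; d=T[:3,:3]@(d*[1,-1,-1])
    return T[:3,3],d/np.linalg.norm(d)
def plane(n,p,z):
    o,d=ray(n,p); return o+d*(z-o[2])/d[2]
def tri(ps,pt):
    o1,d1=ray("side",ps);o2,d2=ray("top",pt)
    s,t=np.linalg.lstsq(np.c_[d1,-d2],o2-o1,rcond=None)[0]
    a,b=o1+s*d1,o2+t*d2
    return (a+b)/2,np.linalg.norm(a-b)
def proj(n,X):
    c=CAL[n];T=c["world_from_camera"]; q=T[:3,:3].T@(np.asarray(X)-T[:3,3]); q=c["intrinsics"]@(q*[1,-1,-1]); return q[:2]/q[2]
def blobs(im,lo,hi,amin=60):
    m=cv2.inRange(cv2.cvtColor(im,cv2.COLOR_RGB2HSV),lo,hi)
    cs,_=cv2.findContours(m,cv2.RETR_EXTERNAL,cv2.CHAIN_APPROX_NONE)
    return [c for c in cs if cv2.contourArea(c)>amin]
E
python3 - <<'E'
from h import *
big=[]
for n,(x,y) in {"side":(205,235),"top":(125,200)}.items():
    im=np.load(n+"0.npy"); hsv=cv2.cvtColor(im,cv2.COLOR_RGB2HSV)
    for nm,lo,hi in(("yel",(15,120,120),(35,255,255)),("red",(0,190,130),(4,255,255))):
        for c in blobs(im,lo,hi):
            b=cv2.boundingRect(c); print(n,nm,b,cv2.contourArea(c))
            if (nm=="yel" and b[0]<270 and b[2]>60) or (nm=="red" and b[2]>60): print(cv2.approxPolyDP(c,4,True)[:,0].tolist())
    for p in ({"side":[(278,257),(278,270),(278,280),(258,288),(298,290),(278,298)],"top":[(213,250),(215,240),(232,258),(200,258),(213,266),(222,268)]}[n]): print(n,p,hsv[p[1],p[0]])
    big.append(cv2.resize(im[y:y+100,x:x+130],None,fx=6,fy=6,interpolation=cv2.INTER_CUBIC)[:300*2,:780] if 0 else cv2.resize(im[y:y+100,x:x+130],(520,400),interpolation=cv2.INTER_CUBIC)[:,120:] )
cv2.imwrite("pics/c1.png",np.hstack(big)[:,:,::-1])
E
```

```text
side yel (158, 289, 107, 94) 5210.0
[[216, 289], [158, 330], [206, 382], [264, 332]]
side yel (252, 272, 51, 35) 654.0
side red (213, 167, 85, 53) 709.0
[[297, 184], [271, 181], [250, 167], [213, 190], [219, 195], [225, 188], [222, 197], [232, 203], [240, 198], [237, 206], [247, 219], [248, 201], [236, 196], [232, 187], [250, 176], [271, 186]]
side (278, 257) [ 45   2 252]
side (278, 270) [ 30   2 252]
side (278, 280) [ 20  31 174]
side (258, 288) [ 19 141 231]
side (298, 290) [ 21 135 245]
side (278, 298) [ 20 139 243]
top yel (505, 252, 13, 11) 66.0
top yel (311, 241, 23, 24) 398.0
top yel (199, 236, 36, 37) 1001.0
top yel (128, 208, 62, 60) 2455.0
[[142, 208], [128, 256], [176, 267], [189, 218]]
top yel (166, 78, 150, 75) 4585.5
[[166, 116], [180, 152], [220, 147], [211, 121], [227, 142], [227, 137], [233, 139], [233, 129], [235, 135], [247, 134], [243, 120], [247, 125], [252, 121], [252, 127], [261, 121], [271, 127], [278, 118], [292, 119], [315, 108], [309, 111], [308, 101], [306, 111], [301, 104], [290, 111], [292, 102], [298, 101], [293, 95], [284, 109], [282, 102], [285, 105], [290, 98], [282, 98], [285, 90], [275, 96], [271, 91], [265, 102], [256, 91], [248, 94], [251, 100], [242, 96], [246, 94], [207, 107], [210, 122], [191, 78], [189, 89], [170, 82], [181, 85], [168, 97], [166, 109], [171, 109]]
top yel (242, 33, 45, 31) 151.5
top red (439, 250, 40, 17) 300.0
top red (263, 150, 68, 62) 1126.5
[[281, 150], [278, 160], [283, 163], [277, 164], [275, 174], [280, 179], [274, 179], [265, 199], [277, 185], [284, 186], [293, 163], [317, 169], [312, 192], [319, 193], [325, 211], [329, 209], [320, 186], [325, 186], [323, 170], [330, 160]]
top (213, 250) [ 60   1 243]
top (215, 240) [115  11 255]
top (232, 258) [ 21 182 198]
top (200, 258) [ 29 165 254]
top (213, 266) [ 29 165 250]
top (222, 268) [ 30 160 245]
```

View pics/c1.png

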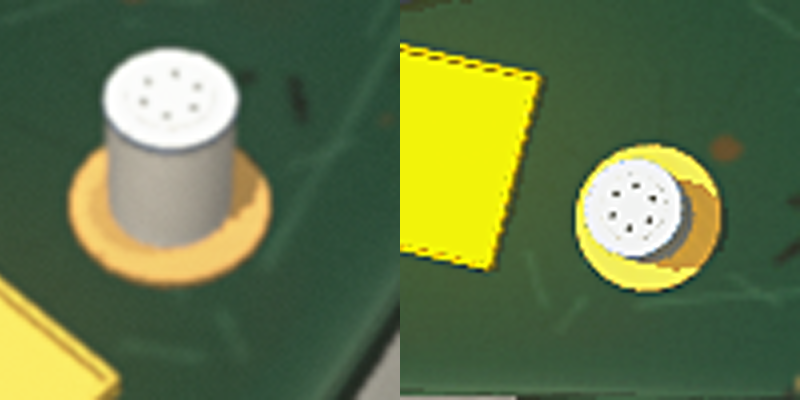

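The crop shows the white disc with its holes on top of the can, and the foot ring visible all round it. In the top view the tray's edge is at about (189,218)–(176,267).

```bash
python3 - <<'E'
from h import *
C={}
for n,box in {"side":(240,235,75,80),"top":(190,225,55,55)}.items():
    im=np.load(n+"0.npy"); 
    def inb(c,box=box):
        x,y,w,h=cv2.boundingRect(c); return x>=box[0] and y>=box[1] and x+w<=box[0]+box[2] and y+h<=box[1]+box[3]
    w=[c for c in blobs(im,(0,0,222),(180,40,255)) if inb(c)]
    w=max(w,key=cv2.contourArea); C[n]=cv2.fitEllipse(w)[0]; print(n,"top disc",cv2.fitEllipse(w),cv2.contourArea(w))
    for z in(.066,):
        P=np.array([plane(n,p+.0,z)[:2] for p in w[:,0]]).astype(np.float32); print("  disc plane",cv2.minEnclosingCircle(P), cv2.fitEllipse(P))
    f=max([c for c in blobs(im,(15,100,100),(35,255,255)) if inb(c)],key=cv2.contourArea)
    f=cv2.convexHull(f)
    for z in(.0025,.005):
        P=np.array([plane(n,p,z)[:2] for p in f[:,0]]).astype(np.float32); print("  foot",z,cv2.minEnclosingCircle(P),cv2.fitEllipse(P))
    C[n+"f"]=cv2.fitEllipse(f)[0]
print("tri disc",tri(C["side"],C["top"]),"tri foot",tri(C["sidef"],C["topf"]))
# tray
s=[[216,289],[158,330],[206,382],[264,332]]; t=[[189,218],[142,208],[128,256],[176,267]]
Q=np.array([tri(a,b)[0] for a,b in zip(s,t)]); print("tray tri",Q,Q.mean(0))
for n,q in(("side",s),("top",t)):
    P=np.array([plane(n,p,.01) for p in q]);d=np.roll(P,-1,0)-P
    print(n,"tray",P[:,:2].tolist(),P.mean(0),np.linalg.norm(d,axis=1),np.degrees(np.arctan2(d[:,1],d[:,0])))
t=[[281,150],[330,160],[293,163],[317,169],[312,192],[284,186],[265,199],[325,211],[329,209]]
print("fork top\n",np.array([plane("top",p,.014)[:2] for p in t]))
s=[[250,167],[213,190],[297,184],[271,181],[232,187],[250,176],[236,196],[271,186],[248,201],[247,219]]
print("fork side\n",np.array([plane("side",p,.014)[:2] for p in s]))
ims=[]
for n,(x,y,w,h) in {"side":(205,160,100,66),"top":(255,145,84,72)}.items():
    ims.append(cv2.resize(np.load(n+"0.npy")[y:y+h,x:x+w],(400,int(h*400/w)),interpolation=cv2.INTER_CUBIC)[:264])
    ims[-1]=cv2.copyMakeBorder(ims[-1],0,0,0,0,0)
im=np.load("top0.npy"); b=cv2.resize(im[145:217,255:339],(672,576),interpolation=cv2.INTER_CUBIC)
cv2.imwrite("pics/c2.png",b[:,:,::-1])
E
```

```text
side top disc ((277.1944274902344, 259.2749328613281), (22.869152069091797, 31.275775909423828), 90.65864562988281) 560.0
  disc plane ((0.45455870032310486, 0.12254303693771362), 0.02483263611793518) ((0.4544018507003784, 0.12244676053524017), (0.04766514524817467, 0.047870658338069916), 32.675445556640625)
  foot 0.0025 ((0.4554806053638458, 0.12109930068254471), 0.04173660650849342) ((0.4555954933166504, 0.1209431067109108), (0.08220906555652618, 0.08323810249567032), 31.377927780151367)
  foot 0.005 ((0.45436254143714905, 0.12292361259460449), 0.04155971109867096) ((0.4544769525527954, 0.12276802957057953), (0.08185975253582001, 0.08288439363241196), 31.37822723388672)
top top disc ((212.68943786621094, 251.44046020507812), (22.720163345336914, 23.418317794799805), 46.591697692871094) 416.0
  disc plane ((0.4543212056159973, 0.12087179720401764), 0.0246718879789114) ((0.4541708528995514, 0.12071709334850311), (0.046975359320640564, 0.047189611941576004), 37.503875732421875)
  foot 0.0025 ((0.4544651210308075, 0.12071454524993896), 0.04042618349194527) ((0.4545701742172241, 0.1207
[... 783 characters left out ...]
] [  77.0631  166.292  -101.7999  -13.9149]
top tray [[0.531292420626369, 0.18429344969695105], [0.5514998572085156, 0.28933920583048295], [0.44519675611526777, 0.311558749655582], [0.423701386071149, 0.2062450717837856]] [0.4879 0.2479 0.01  ] [0.107  0.1086 0.1075 0.1098] [  79.1111  168.194  -101.5361  -11.5317]
fork top
 [[ 0.6905 -0.0153]
 [ 0.6694 -0.126 ]
 [ 0.6606 -0.0428]
 [ 0.6478 -0.0968]
 [ 0.5948 -0.0859]
 [ 0.6071 -0.0235]
 [ 0.5767  0.018 ]
 [ 0.5525 -0.1147]
 [ 0.5572 -0.1235]]
fork side
 [[ 0.6695 -0.116 ]
 [ 0.6871 -0.0117]
 [ 0.556  -0.1175]
 [ 0.6057 -0.0981]
 [ 0.6609 -0.0397]
 [ 0.6514 -0.0895]
 [ 0.6374 -0.0206]
 [ 0.5967 -0.084 ]
 [ 0.6088 -0.0203]
 [ 0.5807  0.0238]]
```

View pics/c2.png

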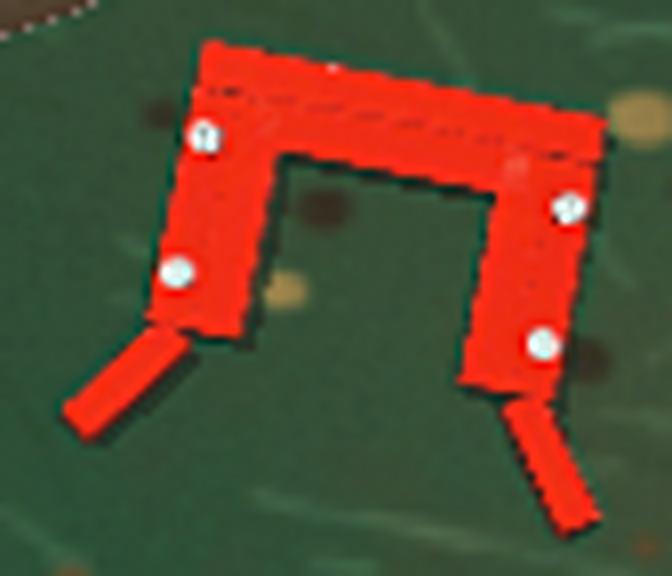

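The crop shows the fork's inner lip corners at about (290.4,164), (317,169), (312.6,192.5) and (285.4,187) in full-picture pixels. There are four screws in a symmetric pattern.

```bash
python3 - <<'E'
from h import *
im=np.load("top0.npy")
def up(p): return [(p[0]+.5)/8-.5+255,(p[1]+.5)/8-.5+145]
sc=[(205,136),(570,208),(177,271),(543,343)]
S=np.array([plane("top",up(p),.0145)[:2] for p in sc]); print("screws",S,S.mean(0))
def ang(a,b): d=a-b; return np.degrees(np.arctan2(d[1],d[0]))
print("yaw",ang(S[0],S[2]),ang(S[1],S[3]),ang(S[0],S[1])-90,ang(S[2],S[3])-90, "halfwidth",np.linalg.norm(S[0]-S[1])/2)
L=np.array([plane("top",up(p),.010 if i<2 else .014)[:2] for i,p in enumerate([(283,152),(497,192),(461,380),(243,337)])]); print("lip",L)
print(ang(L[0],L[3]),ang(L[1],L[2]),ang(L[0],L[1])-90, np.linalg.norm(L[0]-L[1]))
O=np.array([plane("top",up(p),.014)[:2] for p in [(205,40),(607,116)]]); print("outer rear",O,ang(O[0],O[1])-90)
yaw=np.radians(np.mean([ang(S[0],S[2]),ang(S[1],S[3]),ang(S[0],S[1])-90,ang(S[2],S[3])-90]));ex=np.array([np.cos(yaw),np.sin(yaw)]);ey=np.array([-ex[1],ex[0]])
print("yaw",np.degrees(yaw))
ymid=np.mean([S.mean(0)@ey,(L[0]+L[1])@ey/2,O.mean(0)@ey]);print("y",S.mean(0)@ey,L[:2].mean(0)@ey,L[2:].mean(0)@ey,O.mean(0)@ey)
xr=L[:2].mean(0)@ex; print("x rear lip, outer, screw",xr,O.mean(0)@ex,S.mean(0)@ex)
print("seat",ex*(xr-.031)+ey*ymid)
# side: white screws in red + reprojection of top points
ims=np.load("side0.npy")
for c in blobs(ims,(0,0,150),(180,110,255),1):
    x,y,w,h=cv2.boundingRect(c)
    if 210<x<300 and 165<y<222: print("side screw",x+w/2-.5,y+h/2-.5,plane("side",(x+w/2-.5,y+h/2-.5),.0145)[:2])
print("proj of top screws in side",[proj("side",[*s,.0145]) for s in S])
E
```

```text
screws [[ 0.6632 -0.014 ]
 [ 0.6445 -0.1165]
 [ 0.624  -0.0069]
 [ 0.6055 -0.109 ]] [ 0.6343 -0.0616]
yaw -10.231119263954419 -10.932797309912038 -10.357606968957867 -10.24961993976001 halfwidth 0.052094764832575774
lip [[ 0.6604 -0.0361]
 [ 0.65   -0.0965]
 [ 0.5946 -0.0863]
 [ 0.6056 -0.0256]]
-10.825501123760091 -10.435608409391056 -9.764288452268616 0.06125955958873957
outer rear [[ 0.6915 -0.0135]
 [ 0.6716 -0.127 ]] -9.938995405324746
yaw -10.442785870646084
y 0.05439803089136484 0.053559672447097056 0.053742401413181116 0.054471668934360104
x rear lip, outer, screw 0.6563458571986172 0.6830203582463339 0.6349657185490573
seat [ 0.6248 -0.0601]
side screw 237.0 201.5 [ 0.6255 -0.0073]
side screw 223.0 192.5 [ 0.6651 -0.0154]
side screw 274.0 177.5 [ 0.6065 -0.1109]
side screw 260.0 170.0 [ 0.6453 -0.1176]
proj of top screws in side [array([223.3299, 193.1846]), array([260.0267, 170.3819]), array([237.5102, 201.878 ]), array([273.9072, 178.1205])]
```

```bash
cat >> h.py <<'E'
from scipy.spatial.transform import Rotation as R
from workcell import get_obs
def go(*targets):
    o=get_obs(); M=R.from_quat(o["ee_rot"]); p=np.array(o["position"])
    print("t",o["clock"],"pos",p,"ft",o["ft_force"],"grip",o["grip_width"],o["grasp_force"],"j",o["joint_pos"])
    x=M.apply([1,0,0]); print("psi",np.degrees(np.arctan2(x[1],x[0])),"tilt",M.apply([0,0,1]))
    for t in targets:
        t=np.asarray(t,float); print("to",t,"units",M.inv().apply(t-p)/.2); p=t
E
python3 - <<'E'
from h import *
c={}
for n,b in {"side":(320,172,40,50),"top":(305,235,35,35)}.items():
    im=np.load(n+"0.npy"); sub=im[b[1]:b[1]+b[3],b[0]:b[0]+b[2]]
    q=max(blobs(sub,(0,90,100),(30,255,255)),key=cv2.contourArea)+np.array(b[:2]); print(n,cv2.boundingRect(q))
    c[n]=cv2.boundingRect(q)
s=c["side"];t=c["top"]
print("base-ish",plane("side",(s[0]+s[2]/2,s[1]+s[3]-6),0),"top",plane("top",(t[0]+t[2]/2,t[1]+t[3]/2),.06))
print("scope",plane("top",(470,215),0),plane("top",(372,200),0),plane("top",(500,180),.3), plane("top",(525,10),.35))
print("spool",plane("top",(386,255),.03))
go()
E
```

```text
side (326, 177, 29, 42)
top (309, 241, 26, 26)
base-ish [ 0.4487 -0.0986  0.    ] top [ 0.454  -0.1032  0.06  ]
scope [ 0.5528 -0.4401  0.    ] [ 0.5824 -0.2219  0.    ] [ 0.5541 -0.3535  0.3   ] [ 0.813  -0.3857  0.35  ]
spool [ 0.4572 -0.2425  0.03  ]
t 0.1 pos [ 0.1459 -0.6074  0.2476] ft [-0.893   0.7784  0.3231] grip 0.9971418578605505 0.0 j [ 1.3124  0.3328 -0.0647  1.4608  0.0216  1.3499 -0.0885]
psi 13.511733055437663 tilt [-0.0004  0.0013 -1.    ]
```

Request:
{"name": "send_rows", "arguments": {"plan": [[[0,0,-0.077,0,0,0,1],[0,0,-0.077,0,0,0,1],[0,0,-0.077,0,0,0,1],[0,0,-0.077,0,0,0,1],[0,0,-0.077,0,0,0,1],[0,0,-0.077,0,0,0,1],[0,0,-0.077,0,0,0,1],[0,0,-0.077,0,0,0,1],[0,0,-0.077,0,0,0,1],[0,0,-0.077,0,0,0,1],[0,0,0,0,0,0,1],[0,0,0,0,0,0,1]]], "squeeze": 40}}

```text
clock: 1.1
position: [0.1459, -0.6076, 0.2479]
ee_rot: [0.769, 0.639, 0.0, -0.0]
ft_force: [0.1, -0.4, -0.5]
grip_width: 1.0
grasp_force: 0.0
```

```bash
python3 -c "
from h import *
go((.40,-.25,.25),(.4545,.1213,.25),(.4545,.1213,.12),(.4545,.1213,.045))"
```

```text
t 1.1 pos [ 0.1459 -0.6076  0.2479] ft [ 0.082  -0.4062 -0.5478] grip 1.000450583145857 0.0 j [ 1.4329  0.342  -0.2196  1.453   0.0747  1.3554  1.0258]
psi 79.47100408979225 tilt [-0.      0.0006 -1.    ]
to [ 0.4  -0.25  0.25] units [ 1.99    0.9225 -0.0091]
to [0.4545 0.1213 0.25  ] units [ 1.875  -0.0713  0.0012]
to [0.4545 0.1213 0.12  ] units [-0.0004  0.0001  0.65  ]
to [0.4545 0.1213 0.045 ] units [-0.0002  0.      0.375 ]
```

Request:
{"name": "send_rows", "arguments": {"plan": [[[0,0,0,0.142,0.066,0,1],[0,0,0,0.142,0.066,0,1],[0,0,0,0.142,0.066,0,1],[0,0,0,0.142,0.066,0,1],[0,0,0,0.142,0.066,0,1],[0,0,0,0.142,0.066,0,1],[0,0,0,0.142,0.066,0,1],[0,0,0,0.142,0.066,0,1],[0,0,0,0.142,0.066,0,1],[0,0,0,0.142,0.066,0,1],[0,0,0,0.142,0.066,0,1],[0,0,0,0.142,0.066,0,1],[0,0,0,0.142,0.066,0,1],[0,0,0,0.142,0.066,0,1]]]}}

```text
clock: 2.27
position: [0.3996, -0.2482, 0.2484]
ee_rot: [0.769, 0.639, -0.0, 0.0]
ft_force: [1.2, 0.2, 0.3]
grip_width: 1.002
grasp_force: 0.0
```

Request:
{"name": "send_rows", "arguments": {"plan": [[[0,0,0,0.156,-0.006,0,1],[0,0,0,0.156,-0.006,0,1],[0,0,0,0.156,-0.006,0,1],[0,0,0,0.156,-0.006,0,1],[0,0,0,0.156,-0.006,0,1],[0,0,0,0.156,-0.006,0,1],[0,0,0,0.156,-0.006,0,1],[0,0,0,0.156,-0.006,0,1],[0,0,0,0.156,-0.006,0,1],[0,0,0,0.156,-0.006,0,1],[0,0,0,0.156,-0.006,0,1],[0,0,0,0.156,-0.006,0,1],[0,0,0,0,0,0,1],[0,0,0,0,0,0,1]]]}}

```text
clock: 3.43
position: [0.4516, 0.1231, 0.2482]
ee_rot: [0.768, 0.641, 0.0, -0.0]
ft_force: [0.7, -0.0, -0.4]
grip_width: 1.0
grasp_force: 0.0
```

```bash
python3 -c "
from h import *
go((.4545,.1213,.12),(.4545,.1213,.045))"
```

```text
t 3.4333 pos [0.4516 0.1231 0.2482] ft [ 0.7245 -0.0403 -0.3683] grip 0.9995779028740703 0.0 j [ 0.6516  0.051  -1.0225  1.8147  0.0442  1.3005 -0.5622]
psi 79.68597874897121 tilt [-0.0003  0.0008 -1.    ]
to [0.4545 0.1213 0.12  ] units [-0.0066  0.0162  0.6412]
to [0.4545 0.1213 0.045 ] units [-0.0003  0.0002  0.375 ]
```

Request:
{"name": "send_rows", "arguments": {"plan": [[[0,0,0,-0.007,0.016,0.1,1],[0,0,0,0,0,0.12,1],[0,0,0,0,0,0.12,1],[0,0,0,0,0,0.12,1],[0,0,0,0,0,0.12,1],[0,0,0,0,0,0.06,1],[0,0,0,0,0,0,1],[0,0,0,0,0,0,1]]]}}

```text
clock: 4.1
position: [0.4548, 0.1189, 0.1206]
ee_rot: [0.768, 0.64, -0.0, -0.0]
ft_force: [-0.0, -0.7, 0.6]
grip_width: 1.0
grasp_force: 0.0
```

```bash
python3 -c "
from h import *
go((.4545,.1213,.045))
im=optics.camera('side'); cv2.imwrite('pics/s1.png',im[:,:,::-1])"
```

```text
t 4.1 pos [0.4548 0.1189 0.1206] ft [-0.0303 -0.6519  0.6183] grip 1.0002923430011235 0.0 j [ 0.565   0.2404 -0.9939  1.9672  0.2314  1.0537 -0.7132]
psi 79.59296112921773 tilt [-0.0006 -0.     -1.    ]
to [0.4545 0.1213 0.045 ] units [ 0.0114 -0.0036  0.3781]
```

View pics/s1.png

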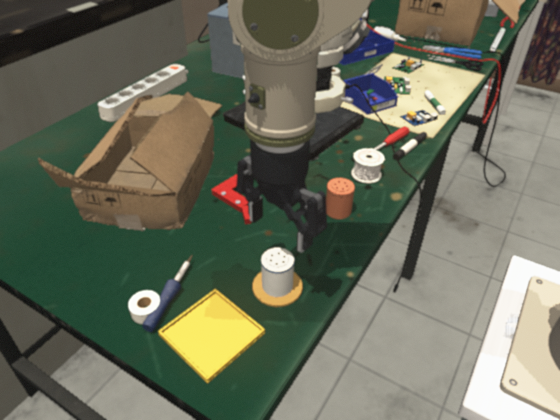

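The gripper is above the can, with its fingers at about (255,205) and (310,235), straddling the axis at (278,210). Nothing is in the way below it.

Request:
{"name": "send_rows", "arguments": {"plan": [[[0,0,0,0.011,-0.003,0.08,1],[0,0,0,0,0,0.08,1],[0,0,0,0,0,0.08,1],[0,0,0,0,0,0.06,1],[0,0,0,0,0,0.04,1],[0,0,0,0,0,0.03,1],[0,0,0,0,0,0,1],[0,0,0,0,0,0,1]]]}}

```text
clock: 4.82
position: [0.4549, 0.1218, 0.0468]
ee_rot: [0.768, 0.641, 0.0, 0.0]
ft_force: [-0.3, 0.8, -0.1]
grip_width: 1.0
grasp_force: 0.0
```

```bash
python3 -c "
from h import *
go((.4545,.1213,.045))"
```

```text
t 4.8167 pos [0.4549 0.1218 0.0468] ft [-0.2519  0.7683 -0.0988] grip 0.9997932442357588 0.0 j [ 0.4737  0.3715 -0.926   2.0253  0.3733  0.9205 -0.8307]
psi 79.68326470854765 tilt [ 0.0005  0.0001 -1.    ]
to [0.4545 0.1213 0.045 ] units [-0.0026 -0.0016  0.0088]
```

Request:
{"name": "send_rows", "arguments": {"plan": [[[0,0,0,0,0,0,0.4],[0,0,0,0,0,0,0.4],[0,0,0,0,0,0,0.4],[0,0,0,0,0,0,0.4],[0,0,0,0,0,0,0.4],[0,0,0,0,0,0,0.4],[0,0,0,0,0,0,0.4],[0,0,0,0,0,0,0.4]]], "squeeze": 40}}

```text
clock: 5.48
position: [0.4551, 0.1216, 0.047]
ee_rot: [0.768, 0.641, 0.0, 0.0]
ft_force: [-1.4, -0.7, 6.2]
grip_width: 0.569
grasp_force: 40.3
```

```bash
python3 -c "
from h import *
go((.501,-.037,.046),(.6248,-.0602,.046))"
```

```text
t 5.4833 pos [0.4551 0.1216 0.047 ] ft [-1.4486 -0.7492  6.205 ] grip 0.5692579477667321 40.34114885609597 j [ 0.474   0.371  -0.9262  2.0252  0.3737  0.9207 -0.8309]
psi 79.68487669466772 tilt [ 0.001  -0.0004 -1.    ]
to [ 0.501 -0.037  0.046] units [-0.7391  0.3679  0.0054]
to [ 0.6248 -0.0602  0.046 ] units [-0.0033  0.6298  0.0007]
```

Request:
{"name": "send_rows", "arguments": {"plan": [[[0,0,0,0,0,0.004,0.4],[0,0,0,-0.027,0.013,0,0.4],[0,0,0,-0.027,0.013,0,0.4],[0,0,0,-0.027,0.013,0,0.4],[0,0,0,-0.027,0.013,0,0.4]]]}}

```text
clock: 5.9
position: [0.4621, 0.1006, 0.047]
ee_rot: [0.767, 0.641, 0.002, -0.0]
ft_force: [-1.7, 7.5, 10.4]
grip_width: 0.566
grasp_force: 40.5
```

Request:
{"name": "send_rows", "arguments": {"plan": [[[0,0,0,-0.027,0.013,0,0.4],[0,0,0,-0.027,0.013,0,0.4],[0,0,0,-0.027,0.013,0,0.4],[0,0,0,-0.027,0.013,0,0.4]]]}}

```text
clock: 6.23
position: [0.4685, 0.0774, 0.047]
ee_rot: [0.767, 0.641, 0.002, -0.0]
ft_force: [-1.2, 7.1, 10.6]
grip_width: 0.577
grasp_force: 40.5
```

```bash
python3 -c "
from h import *
go((.501,-.037,.046),(.6248,-.0602,.046))"
```

```text
t 6.2333 pos [0.4685 0.0774 0.047 ] ft [-1.2439  7.106  10.6244] grip 0.5770710655117232 40.47955021262169 j [ 0.5573  0.3726 -0.9098  2.0182  0.3682  0.918  -0.7255]
psi 79.7700172002412 tilt [ 0.0029  0.0025 -1.    ]
to [ 0.501 -0.037  0.046] units [-0.5343  0.2614  0.0039]
to [ 0.6248 -0.0602  0.046 ] units [-0.0042  0.6298  0.0015]
```

Request:
{"name": "send_rows", "arguments": {"plan": [[[0,0,0,-0.03,0.0145,0,0.4],[0,0,0,-0.03,0.0145,0,0.4],[0,0,0,-0.03,0.0145,0,0.4],[0,0,0,-0.03,0.0145,0,0.4],[0,0,0,-0.03,0.0145,0,0.4],[0,0,0,-0.03,0.0145,0,0.4],[0,0,0,-0.03,0.0145,0,0.4],[0,0,0,-0.03,0.0145,0,0.4],[0,0,0,-0.03,0.0145,0,0.4]]]}}

```text
clock: 6.98
position: [0.4846, 0.0196, 0.047]
ee_rot: [0.767, 0.641, 0.002, 0.0]
ft_force: [-1.8, 7.0, 12.0]
grip_width: 0.571
grasp_force: 40.5
```

Request:
{"name": "send_rows", "arguments": {"plan": [[[0,0,0,-0.03,0.0145,0,0.4],[0,0,0,-0.03,0.0145,0,0.4],[0,0,0,-0.03,0.0145,0,0.4],[0,0,0,-0.03,0.0145,0,0.4],[0,0,0,-0.03,0.0145,0,0.4],[0,0,0,-0.03,0.0145,0,0.4],[0,0,0,-0.03,0.0145,0,0.4],[0,0,0,0,0,0,0.4]]]}}

```text
clock: 7.65
position: [0.4975, -0.0267, 0.047]
ee_rot: [0.768, 0.641, 0.002, 0.0]
ft_force: [0.6, 3.3, 10.1]
grip_width: 0.571
grasp_force: 40.6
```

```bash
python3 - <<'E'
from h import *
go((.501,-.037,.046),(.6248,-.0602,.046))
a=optics.camera('side'); b=optics.camera('top')
w=np.hstack([cv2.resize(a[140:280,180:330],(400,373)),cv2.resize(b[140:270,230:370],(400,371))[:371]] if 0 else [cv2.resize(a[140:280,180:330],(400,373)),cv2.resize(b[140:270,230:370],(400,373))])
cv2.imwrite('pics/c3.png',w[:,:,::-1])
E
```

```text
t 7.65 pos [ 0.4975 -0.0267  0.047 ] ft [ 0.6258  3.3087 10.134 ] grip 0.5708960948171375 40.56640490423888 j [ 0.7131  0.4084 -0.8548  1.9626  0.3804  0.9348 -0.5112]
psi 79.68818170968744 tilt [ 0.003   0.0013 -1.    ]
to [ 0.501 -0.037  0.046] units [-0.0475  0.0267  0.0049]
to [ 0.6248 -0.0602  0.046 ] units [-0.0033  0.6298  0.0017]
```

View pics/c3.png

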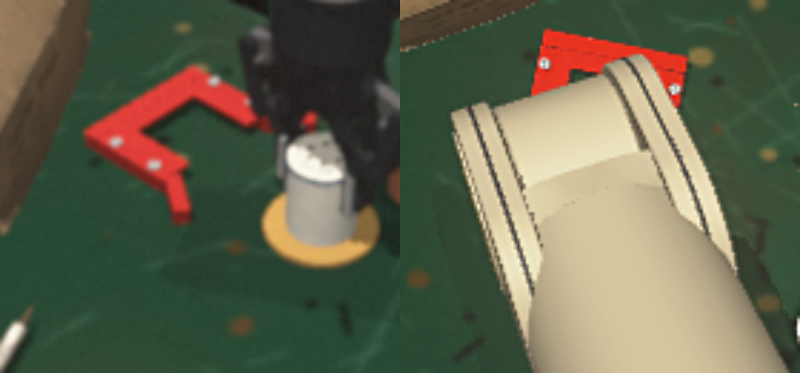

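The side crop shows the pair upright in front of the fork mouth, with the foot at about crop (320,225). The arm hides it in the top view.

Request:
{"name": "send_rows", "arguments": {"plan": [[[0,0,0,-0.025,0.013,0,0.4],[0,0,0,-0.025,0.013,0,0.4],[0,0,0,0,0,0,0.4],[0,0,0,0,0,0,0.4]]]}}

```text
clock: 8.08
position: [0.5006, -0.037, 0.047]
ee_rot: [0.768, 0.641, 0.001, 0.001]
ft_force: [1.0, 4.4, 10.5]
grip_width: 0.568
grasp_force: 40.6
```

```bash
cat >> h.py <<'E'
def foot(tag=None):
    im=optics.camera("side")
    f=max([c for c in blobs(im,(15,100,100),(35,255,255)) if cv2.boundingRect(c)[1]>150 and cv2.boundingRect(c)[0]>200 and cv2.boundingRect(c)[2]<70],key=cv2.contourArea)
    P=np.array([plane("side",p,.004)[:2] for p in cv2.convexHull(f)[:,0]]).astype(np.float32)
    print("foot",cv2.boundingRect(f),cv2.minEnclosingCircle(P),cv2.fitEllipse(P))
    return im
E
python3 - <<'E'
from h import *
go((.6248,-.0602,.046)); foot()
E
```

```text
t 8.0833 pos [ 0.5006 -0.037   0.047 ] ft [ 0.9701  4.4237 10.4544] grip 0.5676682995234006 40.60617790091783 j [ 0.7256  0.415  -0.8487  1.9532  0.3837  0.9381 -0.4916]
psi 79.7252309515037 tilt [ 0.003  0.001 -1.   ]
to [ 0.6248 -0.0602  0.046 ] units [-0.0034  0.6315  0.0067]
foot (280, 209, 43, 27) ((0.5002435445785522, -0.03534537926316261), 0.04177398607134819) ((0.500651478767395, -0.03616315871477127), (0.08011564612388611, 0.08530746400356293), 25.07486915588379)
```

Request:
{"name": "send_rows", "arguments": {"plan": [[[0,0,0,-0.001,0.035,0,0.4],[0,0,0,-0.001,0.035,0,0.4],[0,0,0,-0.001,0.035,0,0.4],[0,0,0,0,0.035,0,0.4],[0,0,0,0,0.035,0,0.4],[0,0,0,0,0.035,0,0.4],[0,0,0,0,0.035,0,0.4]]]}}

```text
clock: 8.72
position: [0.5451, -0.046, 0.0469]
ee_rot: [0.767, 0.641, -0.002, -0.002]
ft_force: [-22.0, 4.3, 32.2]
grip_width: 0.568
grasp_force: 42.7
```

Request:
{"name": "send_rows", "arguments": {"plan": [[[0,0,0,0,0.035,0,0.4],[0,0,0,0,0.035,0,0.4],[0,0,0,0,0.035,0,0.4],[0,0,0,0,0.035,0,0.4],[0,0,0,0,0.035,0,0.4],[0,0,0,0,0.035,0,0.4],[0,0,0,0,0.035,0,0.4],[0,0,0,0,0.035,0,0.4]]]}}

```text
clock: 9.38
position: [0.601, -0.0562, 0.0469]
ee_rot: [0.767, 0.641, -0.001, -0.001]
ft_force: [-16.3, 2.9, 23.2]
grip_width: 0.576
grasp_force: 41.8
```

```bash
python3 - <<'E'
from h import *
go((.6248,-.0602,.046))
E
```

```text
t 9.3833 pos [ 0.601  -0.0562  0.0469] ft [-16.336    2.8577  23.1557] grip 0.5760081677988526 41.833545598201454 j [ 0.6116  0.6059 -0.7691  1.6836  0.4733  1.0517 -0.4898]
psi 79.74525837268413 tilt [-0.0037  0.0001 -1.    ]
to [ 0.6248 -0.0602  0.046 ] units [0.0016 0.1205 0.0043]
```

Request:
{"name": "send_rows", "arguments": {"plan": [[[0,0,0,0,0.02,-0.004,0.4],[0,0,0,0,0.02,-0.004,0.4],[0,0,0,0,0.02,0,0.4],[0,0,0,0,0.02,0,0.4],[0,0,0,0,0.02,0,0.4],[0,0,0,0,0,0,0.4],[0,0,0,0,0,0,0.4]]]}}

```text
clock: 9.97
position: [0.6225, -0.0613, 0.0471]
ee_rot: [0.768, 0.641, 0.0, 0.0]
ft_force: [0.7, 0.3, -0.7]
grip_width: 0.566
grasp_force: 41.7
```

```bash
python3 - <<'E'
from h import *
go((.6248,-.0602,.046)); a=foot()
cv2.imwrite('pics/c4.png',cv2.resize(a[130:250,190:340],(800,600)[:2] if 0 else (750,600),interpolation=cv2.INTER_CUBIC)[:,:,::-1])
print([proj("side",[.6248-.04*.9836*0+.04*np.cos(t),-.0602+.04*np.sin(t),.005]).round(1).tolist() for t in np.radians([-10.4,79.6,169.6,259.6])])
E
```

```text
t 9.9667 pos [ 0.6225 -0.0613  0.0471] ft [ 0.7466  0.3102 -0.6775] grip 0.5658442453015263 41.74266391899437 j [ 0.5919  0.6409 -0.7554  1.6266  0.4864  1.0699 -0.4831]
psi 79.67407343758843 tilt [ 0.001  -0.0001 -1.    ]
to [ 0.6248 -0.0602  0.046 ] units [0.0074 0.0101 0.0057]
foot (249, 185, 26, 21) ((0.6090855598449707, -0.05787710100412369), 0.036838680505752563) ((0.6021251082420349, -0.05832092463970184), (0.04114961624145508, 0.07390724867582321), 3.5613527297973633)
[[238.9, 183.0], [238.5, 200.4], [267.4, 199.7], [266.5, 182.3]]
```

View pics/c4.png

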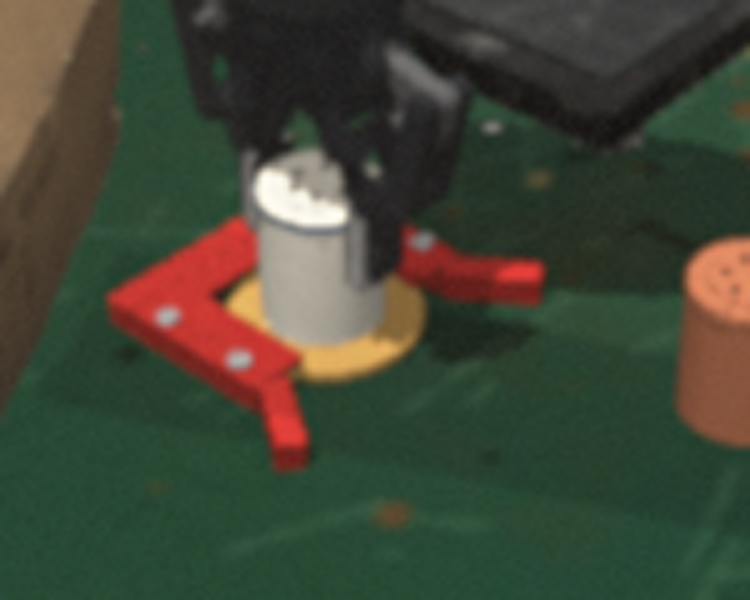

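The crop shows the foot inside the fork, its near edge at about crop (425,315), which is full-picture (275,193). Both lips overlap it, and the dark gap is only in the rear corner of the opening, as expected. I will compare the visible foot arc with the home position.

Request:
{"name": "send_rows", "arguments": {"plan": [[[0,0,0,0.002,0.008,0.005,0.4],[0,0,0,0.002,0.008,0,0.4],[0,0,0,0,0,0,0.4],[0,0,0,0,0,0,0.4]]]}}

```text
clock: 10.35
position: [0.6243, -0.0611, 0.047]
ee_rot: [0.768, 0.641, -0.001, -0.0]
ft_force: [-9.6, -0.8, 14.4]
grip_width: 0.569
grasp_force: 43.1
```

```bash
python3 - <<'E'
from h import *
go((.6248,-.0602,.046)); im=foot()
f=max([c for c in blobs(im,(15,100,100),(35,255,255)) if cv2.boundingRect(c)[1]>150 and cv2.boundingRect(c)[0]>200 and cv2.boundingRect(c)[2]<70],key=cv2.contourArea)[:,0]
# right/lower arc only: foot-bench edge, ray onto z=0..5 -> fit radius-40 circle
from scipy.optimize import least_squares
for x0 in(258,262,266):
  arc=np.array([max(f[f[:,0]==x][:,1]) for x in range(x0,276) if (f[:,0]==x].any() if 0 else (f[:,0]==x).any()] ) if 0 else None
xs=sorted(set(f[:,0])); A=np.array([(x,f[f[:,0]==x][:,1].max()+.5) for x in xs if x>=256])
ys=sorted(set(f[:,1])); B=np.array([(f[f[:,1]==y][:,0].max()+.5,y) for y in ys if f[f[:,1]==y][:,0].max()>=262])
W=np.array([plane("side",p,.0025)[:2] for p in np.vstack([A,B])])
r=least_squares(lambda c:np.hypot(*(W-c).T)-.04,[.62,-.06]); print("fit",r.x,np.abs(r.fun).max())
E
```

```text
File "<stdin>", line 7
    arc=np.array([max(f[f[:,0]==x][:,1]) for x in range(x0,276) if (f[:,0]==x].any() if 0 else (f[:,0]==x).any()] ) if 0 else None
                                                                             ^
SyntaxError: closing parenthesis ']' does not match opening parenthesis '('
```

```bash
python3 - <<'E'
from h import *
from scipy.optimize import least_squares
go((.6248,-.0602,.046)); im=foot()
f=max([c for c in blobs(im,(15,100,100),(35,255,255)) if cv2.boundingRect(c)[1]>150 and cv2.boundingRect(c)[0]>200 and cv2.boundingRect(c)[2]<70],key=cv2.contourArea)[:,0]
A=np.array([(x,f[f[:,0]==x][:,1].max()+.5) for x in sorted(set(f[:,0])) if x>=256])
W=np.array([plane("side",p,.001)[:2] for p in A])
r=least_squares(lambda c:np.hypot(*(W-c).T)-.04,[.62,-.06]); print("fit",r.x,np.abs(r.fun).max(),len(A))
E
```

```text
t 10.35 pos [ 0.6243 -0.0611  0.047 ] ft [-9.6478 -0.8272 14.4214] grip 0.568823262021034 43.12654859153554 j [ 0.5872  0.6459 -0.7536  1.6189  0.4882  1.0761 -0.484 ]
psi 79.68048150245005 tilt [-0.0021 -0.0011 -1.    ]
to [ 0.6248 -0.0602  0.046 ] units [0.0046 0.0015 0.005 ]
foot (249, 185, 25, 21) ((0.6091294288635254, -0.05784989893436432), 0.035896025598049164) ((0.6035036444664001, -0.05858640745282173), (0.04052140936255455, 0.07045024633407593), 4.1456170082092285)
fit [ 0.6238 -0.0601] 0.0014294419431350944 18
```

Request:
{"name": "send_rows", "arguments": {"plan": [[[0,0,0,0,0,-0.02,0.4],[0,0,0,0,0,-0.02,0.4],[0,0,0,0,0,-0.03,0.4],[0,0,0,0,0,-0.03,0.4],[0,0,0,0,0,-0.03,0.4],[0,0,0,0,0,-0.03,0.4]]]}}

```text
clock: 10.9
position: [0.6257, -0.0608, 0.0791]
ee_rot: [0.768, 0.641, 0.0, 0.0]
ft_force: [0.2, 0.2, -1.0]
grip_width: 0.572
grasp_force: 42.3
```

Request:
{"name": "send_rows", "arguments": {"plan": [[[0,0,0,0,0,-0.04,0.4],[0,0,0,0,0,-0.04,0.4],[0,0,0,0,0,-0.04,0.4],[0,0,0,0,0,-0.04,0.4],[0,0,0,0,0,-0.04,0.4],[0,0,0,0,0,-0.04,0.4],[0,0,0,0,0,-0.04,0.4],[0,0,0,0,0,0,0.4]]]}}

```text
clock: 11.57
position: [0.6261, -0.0608, 0.1362]
ee_rot: [0.768, 0.641, 0.001, 0.001]
ft_force: [-0.4, 0.4, 0.3]
grip_width: 0.571
grasp_force: 42.3
```

```bash
python3 - <<'E'
from h import *
go((.5,.1,.15),(.4879,.2485,.15),(.4879,.2485,.05))
a=optics.camera("side"); cv2.imwrite('pics/c5.png',cv2.resize(a[90:250,170:370],(750,600),interpolation=cv2.INTER_CUBIC)[:,:,::-1])
E
```

```text
t 11.5667 pos [ 0.6261 -0.0608  0.1362] ft [-0.391   0.3502  0.2968] grip 0.570678512329779 42.31604647357017 j [ 0.6209  0.5498 -0.804   1.5515  0.4137  1.2152 -0.4341]
psi 79.69102520284196 tilt [ 0.0025 -0.0003 -1.    ]
to [0.5  0.1  0.15] units [ 0.678  -0.7641 -0.071 ]
to [0.4879 0.2485 0.15  ] units [ 0.7197 -0.1924 -0.0004]
to [0.4879 0.2485 0.05  ] units [-0.     -0.0012  0.5   ]
```

View pics/c5.png

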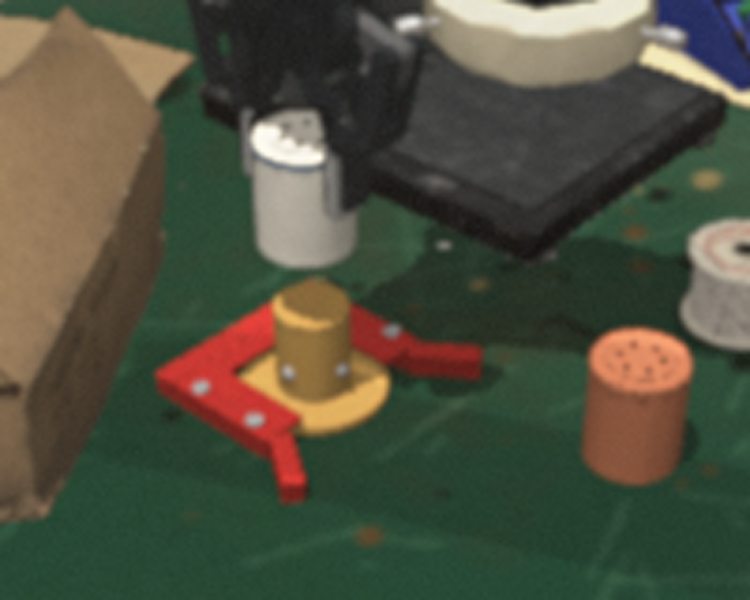

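The brass can stands in the fork with its foot under the lip. The white can hangs clear above it, its rim bottom at about crop (305,268), which is full-picture (251,161).

Request:
{"name": "send_rows", "arguments": {"plan": [[[0,0,0,0.03,-0.034,-0.01,0.4],[0,0,0,0.054,-0.061,-0.01,0.4],[0,0,0,0.054,-0.061,-0.01,0.4],[0,0,0,0.054,-0.061,-0.01,0.4],[0,0,0,0.054,-0.061,-0.01,0.4],[0,0,0,0.054,-0.061,-0.01,0.4],[0,0,0,0.054,-0.061,-0.01,0.4],[0,0,0,0.054,-0.061,0,0.4],[0,0,0,0.054,-0.061,0,0.4],[0,0,0,0.054,-0.061,0,0.4],[0,0,0,0.054,-0.061,0,0.4],[0,0,0,0.054,-0.061,0,0.4],[0,0,0,0.054,-0.061,0,0.4]]]}}

```text
clock: 12.7
position: [0.4978, 0.1012, 0.148]
ee_rot: [0.768, 0.641, -0.0, 0.0]
ft_force: [-0.6, 0.2, -1.3]
grip_width: 0.569
grasp_force: 42.3
```

```bash
python3 - <<'E'
from h import *
o,d=ray("side",(251.3,161.5)); t=(np.array([.6116,-.0404])-o[:2])@d[:2]/(d[:2]@d[:2]); print("rim near point",o+t*d)
go((.4879,.2485,.14),(.4879,.2485,.05))
E
```

```text
rim near point [ 0.6118 -0.0402  0.0933]
t 12.7 pos [0.4978 0.1012 0.148 ] ft [-0.5782  0.2371 -1.3095] grip 0.5687289818815076 42.31671655084938 j [ 0.5574  0.2923 -0.9563  1.8512  0.2632  1.1323 -0.6722]
psi 79.68951085988027 tilt [-0.     -0.0001 -1.    ]
to [0.4879 0.2485 0.14  ] units [ 0.7159 -0.1803  0.0401]
to [0.4879 0.2485 0.05  ] units [ 0.0001 -0.      0.45  ]
```

Request:
{"name": "send_rows", "arguments": {"plan": [[[0,0,0,0.06,-0.015,0,0.4],[0,0,0,0.06,-0.015,0,0.4],[0,0,0,0.06,-0.015,0,0.4],[0,0,0,0.06,-0.015,0,0.4],[0,0,0,0.06,-0.015,0,0.4],[0,0,0,0.06,-0.015,0,0.4],[0,0,0,0.06,-0.015,0,0.4],[0,0,0,0.06,-0.015,0,0.4],[0,0,0,0.06,-0.015,0,0.4],[0,0,0,0.06,-0.015,0,0.4],[0,0,0,0.06,-0.015,0,0.4],[0,0,0,0.056,-0.015,0,0.4],[0,0,0,0,0,0,0.4],[0,0,0,0,0,0,0.4]]]}}

```text
clock: 13.87
position: [0.4884, 0.248, 0.1481]
ee_rot: [0.767, 0.641, -0.0, -0.0]
ft_force: [-0.1, -0.3, -1.3]
grip_width: 0.572
grasp_force: 42.3
```

```bash
python3 - <<'E'
from h import *
go((.4879,.2485,.075),(.4879,.2485,.0455))
E
```

```text
t 13.8667 pos [0.4884 0.248  0.1481] ft [-0.1316 -0.3025 -1.3072] grip 0.572274662924475 42.32257281895727 j [ 0.2504  0.4043 -0.9662  1.7517  0.3581  1.1753 -0.9977]
psi 79.77071316416382 tilt [-0.0002  0.0001 -1.    ]
to [0.4879 0.2485 0.075 ] units [ 0.0023 -0.0027  0.3653]
to [0.4879 0.2485 0.0455] units [-0.      0.      0.1475]
```

Request:
{"name": "send_rows", "arguments": {"plan": [[[0,0,0,0,0,0.06,0.4],[0,0,0,0,0,0.06,0.4],[0,0,0,0,0,0.06,0.4],[0,0,0,0,0,0.06,0.4],[0,0,0,0,0,0.06,0.4],[0,0,0,0,0,0.06,0.4],[0,0,0,0,0,0.04,0.4],[0,0,0,0,0,0.03,0.4],[0,0,0,0,0,0.03,0.4],[0,0,0,0,0,0.02,0.4],[0,0,0,0,0,0,0.4],[0,0,0,0,0,0,0.4]]]}}

```text
clock: 14.87
position: [0.4892, 0.2474, 0.0522]
ee_rot: [0.768, 0.641, 0.0, 0.0]
ft_force: [0.2, -0.0, -1.0]
grip_width: 0.568
grasp_force: 42.3
```

```bash
python3 - <<'E'
from h import *
go((.4879,.2485,.0455))
E
```

```text
t 14.8667 pos [0.4892 0.2474 0.0522] ft [ 0.1913 -0.0193 -1.0155] grip 0.5678982729716431 42.32879240065813 j [ 0.1801  0.5271 -0.8888  1.8291  0.4776  1.0152 -1.0828]
psi 79.69041028491432 tilt [ 0.0002  0.0001 -1.    ]
to [0.4879 0.2485 0.0455] units [ 0.0042 -0.0071  0.0337]
```

Request:
{"name": "send_rows", "arguments": {"plan": [[[0,0,0,0,0,0.01,0.4],[0,0,0,0,0,0.01,0.4],[0,0,0,0,0,0.01,0.4],[0,0,0,0,0,0.005,0.4],[0,0,0,0,0,0,0.4],[0,0,0,0,0,0,0.4]]]}}

```text
clock: 15.37
position: [0.4891, 0.2473, 0.0451]
ee_rot: [0.768, 0.641, 0.0, 0.0]
ft_force: [-0.9, 0.0, -0.9]
grip_width: 0.566
grasp_force: 42.3
```

Request:
{"name": "send_rows", "arguments": {"plan": [[[0,0,0,0,0,0.004,0.4],[0,0,0,0,0,0.003,0.4],[0,0,0,0,0,0,0.4],[0,0,0,0,0,0,0.4]]]}}

```text
clock: 15.7
position: [0.4892, 0.2474, 0.045]
ee_rot: [0.768, 0.641, -0.0, 0.0]
ft_force: [-6.3, -4.6, 16.7]
grip_width: 0.571
grasp_force: 44.1
```

Request:
{"name": "send_rows", "arguments": {"plan": [[[0,0,0,0,0,-0.004,0.4],[0,0,0,0,0,0,0.4],[0,0,0,0,0,0,0.65],[0,0,0,0,0,0,0.7],[0,0,0,0,0,0,1],[0,0,0,0,0,0,1],[0,0,0,0,0,0,1],[0,0,0,0,0,0,1],[0,0,0,0,0,0,1]]]}}

```text
clock: 16.45
position: [0.489, 0.2473, 0.0444]
ee_rot: [0.768, 0.641, -0.0, 0.0]
ft_force: [-0.2, -0.3, -1.0]
grip_width: 1.001
grasp_force: 0.0
```

Request:
{"name": "send_rows", "arguments": {"plan": [[[0,0,0,0,0,-0.03,1],[0,0,0,0,0,-0.06,1],[0,0,0,0,0,-0.08,1],[0,0,0,0,0,-0.1,1],[0,0,0,0,0,-0.1,1],[0,0,0,0,0,-0.1,1],[0,0,0,0,0,-0.1,1],[0,0,0,-0.1,0,-0.08,1],[0,0,0,-0.12,0,0,1],[0,0,0,-0.12,0,0,1],[0,0,0,-0.12,0,0,1],[0,0,0,-0.12,0,0,1],[0,0,0,-0.12,0,0,1],[0,0,0,0,0,0,1],[0,0,0,0,0,0,1]]]}}

```text
clock: 17.7
position: [0.4642, 0.1085, 0.1754]
ee_rot: [0.769, 0.64, 0.0, 0.001]
ft_force: [-0.2, -0.2, -1.0]
grip_width: 1.0
grasp_force: 0.0
```

```bash
python3 - <<'E'
from h import *
go()
a=optics.camera("side"); cv2.imwrite('pics/s9.png',a[:,:,::-1])
E
```

```text
t 17.7 pos [0.4642 0.1085 0.1754] ft [-0.1654 -0.1611 -1.0188] grip 0.9998235733558346 0.0 j [ 0.6136  0.1679 -0.9994  1.8944  0.1558  1.1594 -0.6244]
psi 79.54615885225589 tilt [ 0.0014 -0.0012 -1.    ]
```

View pics/s9.png

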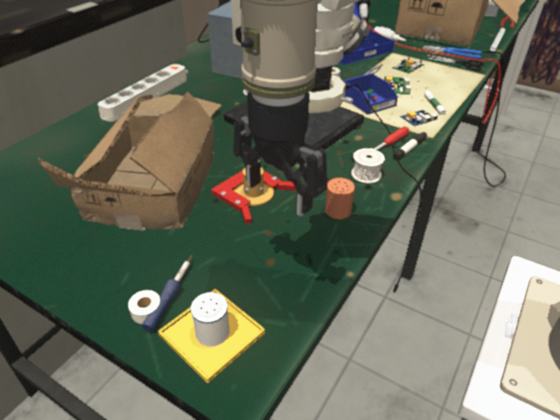

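The white can stands upright in the tray at about (210,320), and the brass can stands in the fork at (258,192). I will do one numeric check of the foot's seat, then hand in.

```bash
python3 - <<'E'
from h import *
from scipy.optimize import least_squares
im=optics.camera("side"); s=im[175:215,240:285]
f=max(blobs(s,(15,100,100),(35,255,255),20),key=cv2.contourArea)[:,0]+[240,175]
A=np.array([(x,f[f[:,0]==x][:,1].max()+.5) for x in sorted(set(f[:,0])) if x>=256])
W=np.array([plane("side",p,.001)[:2] for p in A])
r=least_squares(lambda c:np.hypot(*(W-c).T)-.04,[.62,-.06]); d=r.x-[.625,-.0604]; ex=np.array([.9836,-.1805])
print("foot",r.x,"along",d@ex,"across",d@[.1805,.9836],np.abs(r.fun).max(),len(A))
E
```

```text
foot [ 0.6239 -0.0612] along -0.0009395338502007697 across -0.001002802885639181 0.0013477194704794027 18
```

```bash
python3 -c "
from workcell import job
print(job.hand_in())"
```

```text
the job is handed in; nothing more can be done
None
```

The job is handed in: the brass can is left standing in the fork about 1 mm from home, the white can stands open end down in the yellow tray, and the arm is clear of both at about 18 s.

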